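Empty the scoop out of the canister and close its wooden lid

TASK

The blue canister has run empty: take the yellow scoop out of it and stand the scoop, handle up, in the steel cutlery caddy. Then, without lifting it off, push the canister's loose wooden lid across the rim until it drops fully home and sits level. Leave the canister, the caddy and the other things standing where they are.

Things in the scene. Friction and masses are not known exactly. Their poses are not given: they have to be found in the camera images.
- canister: Blue ceramic canister, round, open-topped, standing loose on the counter, 0.9 kg, 112 mm high, 126 mm inside and 140 mm outside diameter, 148 mm over the rolled rim (the rim is flat, 11 mm wide), floor 6 mm thick. Origin: centre of its underside; z up. It must stay where it stands.
- canister_rim (a point): Centre of the canister's mouth, in the plane of its flat rim (112 mm above the counter).
- lid: Loose flat wooden canister lid, 0.22 kg, no knob: a disc 160 mm wide, 12 mm thick, with a plug 119 mm wide, 6 mm deep under it (3.5 mm clearance all round in the mouth). Origin: centre of the plug's underside, z up. It starts level but ajar, plug on top of the rim, its centre about 55 mm off the canister's, its edge overhanging the outside on one side; the mouth is open on the other.
- lid_underside (a point): Centre of the underside of the lid's 160 mm disc, 6 mm above the lid's origin. When the lid is home the disc rests on the rim: this point is at canister_rim (within the clearance) and the lid's upper face is 12 mm above the rim.
- scoop_grip (a point): Point on the centre line of the scoop's handle, 25 mm below its end, in the part that stands out above the rim. The handle is straight, 20 mm wide (along the rim) and 9 mm thick. The scoop stands nose down on the canister's floor in the open part of the mouth and leans outwards about 0.17 rad, its handle against the rim opposite to the lid's overhang.
- scoop_nose (a point): Middle of the open front end (nose) of the yellow plastic scoop, loose, 60 g, 172 mm long: a trough 70 mm long, 42 mm wide, 22 mm deep, its back flush with the handle. It lies 147 mm from scoop_grip; the line from here to scoop_grip is the scoop's length, and drawing the scoop out along it clears the lid by about 10 mm.
- caddy: Round stainless steel cutlery caddy with drain holes, empty, loose, 0.45 kg, 102 mm high, 90 mm outside and 84 mm inside diameter, floor 4 mm thick. Origin: centre of its underside; z up. It stands to the left or right of the canister. A scoop let go in it leans against its rim.
- caddy_rim (a point): Centre of the caddy's mouth, 102 mm above the counter.
- jar: Amber glass jar with a dark screw lid, 74 mm in diameter, 96 mm high. Origin: centre of its underside. Bystander, leave alone.
- funnel: Steel funnel standing mouth down, 102 mm in diameter, 104 mm high. Origin: centre of its underside. Bystander, leave alone.
- ramekin: White ceramic ramekin, 90 mm in diameter, 48 mm high. Origin: centre of its underside. Bystander, leave alone.
Not all that is in view belongs to the job. Leave any purple look-alike of the caddy alone.

How it is judged:
By the outcome, as a careful person would: the job done as asked, in the order asked, and still so for the second after the job is handed in, with the robot touching nothing.
It also fails if it takes over 64 s, if anything falls off the work surface, if the arm or the gripper's body presses on something with over 40 N, if the wrist force passes 120 N, or if a joint passes its speed limit or range.

ROBOT

A 7-joint arm with a two-finger parallel gripper is mounted at the origin on the work surface. World frame = base frame: x ahead of the robot, y to its left, z up, the work surface at z = 0. Lengths are in mm, angles in rad, forces in N, time in s.
With the tool pointing down it reaches from about 400 to 875 mm from the base axis. Payload 4.4 kg.
Tool frame: the origin (TCP) lies at the very end of the fingers, on their centre line; the grasp point (between the pads) lies 19 mm behind it; y points along the fingers, x is the direction in which the jaws open and shut, and the axes are right-handed (so a half turn about y gives the same grasp; the last joint's range is limited). The gripper opens to 85 mm and grips with 20 to 120 N. Pads are 22 mm wide; open, the fingers measure 114 mm over their backs; the gripper's body (76 mm by 85 mm) begins 54 mm behind the grasp point. The pads swing forward as they close: fully open they stand 13 mm farther back than shut.
Start: joints at [-1.325, 0.628, 0.038, 1.517, -0.027, 0.996, -0.02], TCP at [199.377, 618.682, 201.513] pointing down, gripper open.
Joint ranges: [-3.06, 3.06], [-0.37, 2.12], [-1.25, 1.32], [0.18, 2.47], [-1.1, 4.24], [0.23, 1.98], [-2.94, 2.94]. Speed limits (rad/s): [2.57, 2.57, 3.14, 3.14, 3.14, 3.14, 3.14].

INTERFACE

Orientations are given as [roll, pitch, yaw] about the fixed x, y, z axes, in that order (R = Rz(yaw) Ry(pitch) Rx(roll)).
In Python, from cell import readout, eyes, finish_job gives the robot as it stands. The module is installed in compiled form; this text tells all that it offers.
- The arm moves only by the tool apply_moves, never from a script. Its argument "commands" is a list that holds one entry, the list of rows, each a list of 6 numbers: the shift along the tool's x, y, z in units of 0.04 m (1.0 is 0.04 m), then the turn, a rotation vector about the tool's x, y, z in units of 5 degrees (1.0 is 5 degrees). A call has 1 to 8 rows; each row shifts and turns the pose as measured when the row begins, along the tool's axes as they then stand; what a row does not reach is not made up. A row lasts 1/12 s, in which the tool goes at most 41.7 mm and 7.16 degrees, less where a joint would pass 70% of its speed; a pose out of reach is approached as far as the arm can. A call with a number of a shift or a turn outside -1 to 1 is refused whole. A call with a gripper value outside its range is refused whole. "claw" is the finger opening in mm, from 0 to 85.4, set as the call begins (left out, the last holds). The fingers move at their own pace and stop on an object; the grip force is fixed at half the most. Time passes only in rows, so rows that do not move let the fingers close. It gives the time, the measured TCP pose, the force and the opening at its end, in the units of the state.
- readout.read_state(): the state, without advancing time (a new reading comes with each control period).
- eyes.get_image(name): name is "scene" or "top"; returns a dict with "image" (420x560x3 uint8, red, green, blue), "mtx" (3x3 intrinsics, pixels), "k1" (the pictures are not rectified: a ray, as slopes to the right and down, at radius r is drawn at 1 + k1 r^2 times it, then the intrinsics apply), "rvec" (rotation vector, rad) and "tvec" (3), from world to camera coordinates, as OpenCV has them. Camera axes: x right, y down, z forward; pixel columns grow to the right and rows downward; lengths in mm; the calibration is good to about 2 mm. A picture is of the moment at which its call begins. There is no depth.
- finish_job(): hands the job in, once; it reports no verdict.
The state is a dict: "clock": time; "qpos": joint angles; "qd": joint speeds; "tau": joint torques, N m; "eef_pos": TCP position; "tool_rot": TCP orientation; "force": force on the tool from outside, world axes, zero at the start; "torque": the same for the moment, N m; "width": finger opening in mm.
Only numpy, scipy, OpenCV 4.12 (cv2) and the standard library are available. Lean on these libraries where they do the work, as an engineer would, in place of code of your own. Each camera call takes 0.05 s, during which the arm holds its last target. There are 200 camera calls.

## Working session

There is one attempt and no reset: what is moved stays moved. The work goes in short steps, Python scripts to look and compute and a tool call to move; the robot and the scene stay as the last step left them, time stands still between calls to the robot, and variables do not carry over. Pictures are saved under pics/ and viewed, about 8 in all and at most 12, crops included, and the job is handed in when it is done.

Besides the shell and the picture viewer there is one more tool, called after "Emit:" by a JSON object that holds its "op" and its "data". apply_moves: Moves the arm, as the interface text tells. Shifts and turns lie within -1 to 1; 1 stands for 0.04 m of shift or 5 degrees of turn. Its arguments: {"type":"object","properties":{"commands":{"type":"array"},"claw":{"type":"number"}},"required":["commands"]}

```bash
mkdir -p pics; cat > h.py <<'E'
import numpy as np, cv2
from scipy.spatial.transform import Rotation as R
from cell import readout, eyes, finish_job
def st():
    s=readout.read_state(); return s
def snap(n,f):
    d=eyes.get_image(n); cv2.imwrite('pics/'+f+'.png',d['image'][:,:,::-1]); np.save('pics/'+f+'.npy',d,allow_pickle=True); return d
def load(f): return np.load('pics/'+f+'.npy',allow_pickle=True).item()
def ray(d,uv):
    K=np.array(d['mtx'],float); uv=np.atleast_2d(uv).astype(float)
    p=(uv-K[:2,2])/K[[0,1],[0,1]]; q=p.copy()
    for _ in range(20): q=p/(1+d['k1']*(q**2).sum(1,keepdims=True))
    Rm=cv2.Rodrigues(np.array(d['rvec'],float))[0]; t=np.array(d['tvec'],float).ravel()
    return -Rm.T@t, np.c_[q,np.ones(len(q))]@Rm
def onplane(d,uv,z):
    o,v=ray(d,uv); return o+v*((z-o[2])/v[:,2])[:,None]
def two(d1,a,d2,b):
    o1,v1=ray(d1,a);o2,v2=ray(d2,b);v1=v1[0];v2=v2[0]
    s=np.linalg.lstsq(np.c_[v1,-v2],o2-o1,rcond=None)[0]
    p,q=o1+s[0]*v1,o2+s[1]*v2; return (p+q)/2,np.linalg.norm(p-q)
def proj(d,P):
    Rm=cv2.Rodrigues(np.array(d['rvec'],float))[0]; c=np.atleast_2d(P)@Rm.T+np.array(d['tvec'],float).ravel()
    q=c[:,:2]/c[:,2:]; q=q*(1+d['k1']*(q**2).sum(1,keepdims=True)); K=np.array(d['mtx']); return q*K[[0,1],[0,1]]+K[:2,2]
E
python3 - <<'E'
from h import *
for n in('scene','top'):
    d=snap(n,n+'0'); print(n,ray(d,[280,210]),d['mtx'][0][0],d['k1'])
s=st(); print(s); print(type(s['tool_rot']))
E
```

```text
scene (array([ 863.84340926, -498.37603657, 1153.02601658]), array([[-0.26624376,  0.45006102, -0.85267434]])) 441.17401466935735 -0.07669280874012395
top (array([436.92529099,  48.3643774 , 994.86500261]), array([[ 0.06548371, -0.01708997, -0.99792734]])) 401.98640688838356 -0.045954235672699434
{'clock': 0.1, 'qpos': array([-1.32478966,  0.62926176,  0.03849505,  1.51827615, -0.02696884,
        0.99624988, -0.02000833]), 'qd': array([ 0.00152968, -0.0017157 ,  0.00079049, -0.00137469,  0.00011329,
        0.00162903, -0.00046305]), 'tau': array([ 3.72997398e-03, -5.64534152e+01,  1.23113751e+00, -1.93973351e+01,
        1.14017291e-02,  5.45488321e-03, -2.08079331e-05]), 'eef_pos': array([199.23258948, 618.08592718, 200.67412015]), 'tool_rot': array([-1.5708691 ,  0.00167466,  1.25895735]), 'force': array([ 0.18584967, -0.06429046,  0.16349672]), 'torque': array([-1.60230903e-02, -1.92944532e-05,  3.02201123e-03]), 'width': 85.69042167919655}
<class 'numpy.ndarray'>
```

View pics/scene0.png

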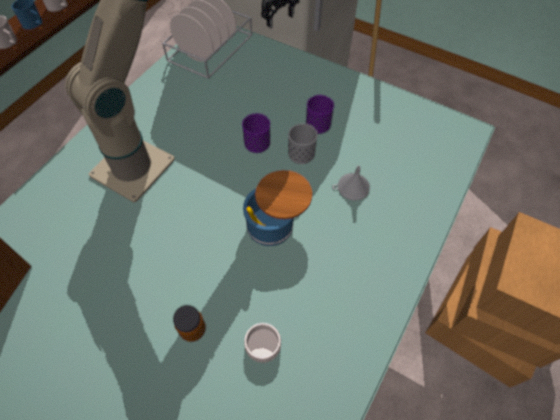

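View pics/top0.png

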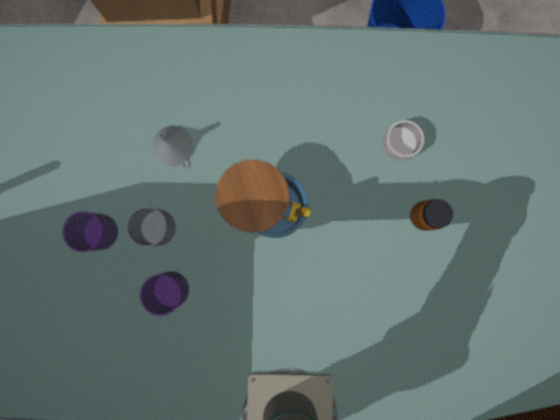

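Scene: canister about (268,218), lid (284,194), scoop handle (252,214), caddy (302,143), purple decoys (257,133) and (320,113). Top: canister (282,205), lid (253,196), scoop (303,211), caddy (150,227).

```bash
cat > m.py <<'E'
from h import *
def big(m,kind=0):
    c,_=cv2.findContours(m.astype(np.uint8),0,2); return sorted(c,key=cv2.contourArea)[::-1]
if __name__=='__main__':
    T,S=load('top0'),load('scene0')
    print('base proj',proj(T,[[0,0,0],[199,618,200]]),proj(S,[[0,0,0],[199,618,200]]))
    for d,n in((T,'T'),(S,'S')):
        h=cv2.cvtColor(d['image'],cv2.COLOR_RGB2HSV); H,Sa,V=[h[:,:,i].astype(int) for i in range(3)]
        box=np.zeros(H.shape,bool); box[110:260,180:330]=1
        lid=(H<16)&(Sa>130)&box; yel=(H>=18)&(H<32)&(Sa>140)&box; blu=(H>98)&(H<118)&(Sa>130)&box
        c=big(lid)[0][:,0]; print(n,'lid px',cv2.fitEllipse(c)); P=onplane(d,c,130)[:,:2].astype(np.float32)
        print('  lid circ',cv2.minEnclosingCircle(P.copy()))
        for c in big(yel)[:3]: print('  yel',cv2.contourArea(c),c[:,0].min(0),c[:,0].max(0),c[:,0].mean(0))
        c=np.concatenate([x[:,0] for x in big(blu)[:3]]); print('  blue',c.min(0),c.max(0))
        P=onplane(d,c,112)[:,:2]; print('  blue plane box',P.min(0),P.max(0))
    cv2.imwrite('pics/c.png',np.hstack([cv2.resize(T['image'][150:250,200:325,::-1],None,fx=3.2,fy=3.2,interpolation=2),cv2.resize(S['image'][160:260,225:350,::-1],None,fx=3.2,fy=3.2,interpolation=2)]))
    cv2.imwrite('pics/c2.png',np.hstack([cv2.resize(T['image'][190:270,105:205,::-1],None,fx=4,fy=4,interpolation=2),cv2.resize(S['image'][110:190,255:355,::-1],None,fx=4,fy=4,interpolation=2)]))
E
python3 m.py
```

```text
base proj [[288.81683468 415.72948817]
 [-13.97105258 348.67822115]] [[132.182029   167.14795898]
 [280.12220229  32.77811216]]
T lid px ((254.8850555419922, 191.2943572998047), (54.94918441772461, 74.6375961303711), 113.04220581054688)
  lid circ ((526.659423828125, 94.47146606445312), 77.24156951904297)
  yel 175.0 [287 203] [309 220] [297.94871795 212.35897436]
  blue [291 185] [303 204]
  blue plane box [509.12578836 -17.17055529] [550.6865936   10.00065654]
S lid px ((283.3411865234375, 194.11643981933594), (46.818458557128906, 55.1241340637207), 88.0513916015625)
  lid circ ((525.166259765625, 93.5684585571289), 79.6679916381836)
  yel 62.0 [247 206] [261 223] [252.28 214.4 ]
  blue [245 193] [291 240]
  blue plane box [438.61969882 -53.06753592] [589.03124101  58.55532879]
```

View pics/c.png

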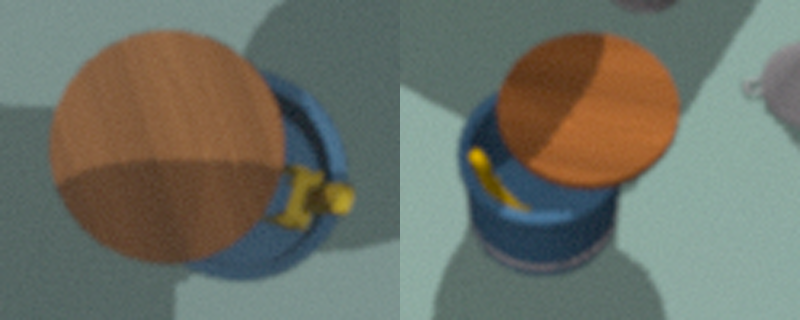

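View pics/c2.png

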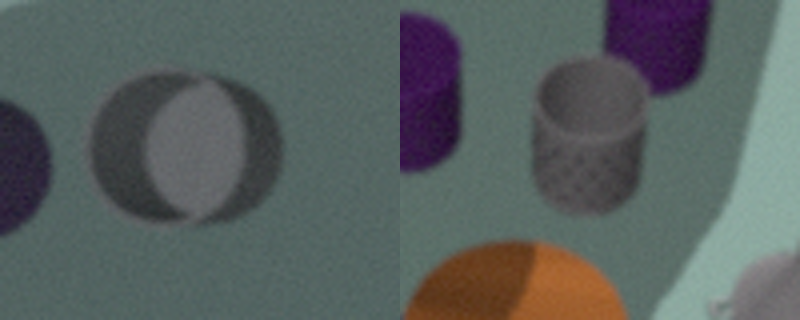

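Crops: scoop end top px ≈(306,212), scene px ≈(249,209). Caddy rim centre top ≈(147,227), scene ≈(303,134), and it is plainly the grey one. Now the numbers.

```bash
cat > m2.py <<'E'
from m import *
from scipy.optimize import least_squares
def circ(P,r): 
    f=least_squares(lambda c:np.hypot(*(P-c).T)-r,P.mean(0),loss='soft_l1',f_scale=1.5); return f.x,np.abs(f.fun).mean()
def canister(d,keep):
    h=cv2.cvtColor(d['image'],cv2.COLOR_RGB2HSV); H,Sa,V=[h[:,:,i].astype(int) for i in range(3)]
    m=(H>97)&(H<120)&(Sa>95); b=np.zeros_like(m); b[150:260,200:340]=1
    c=np.concatenate([x[:,0] for x in big(m&b) if cv2.contourArea(x)>15]); P=onplane(d,c,112)[:,:2]
    hu=cv2.convexHull(P.astype(np.float32))[:,0]; hu=hu[keep(hu)]
    return circ(hu,74),hu
if __name__=='__main__':
    T,S=load('top0'),load('scene0')
    lid=np.array([526,94.]);
    r,hu=canister(T,lambda p:np.hypot(*(p-lid).T)>88); print('canister T',r,len(hu)); print(hu.round())
    print('can S rim guess',onplane(S,[269.7,207],112))
    print('scoop end',two(T,[306.2,211.6],S,[249.4,209]))
    print('caddy',onplane(T,[147.2,226.8],102),onplane(S,[303,134.2],102),two(T,[147.2,226.8],S,[303,134.2]))
    print('scoop end at z172',onplane(T,[306.2,211.6],172),onplane(S,[249.4,209],172))
    print('trough/handle joint px',onplane(T,[295.6,211.5],95))
    print(proj(T,[[526,94,130]]))
E
python3 m2.py
```

```text
canister T (array([509.67895134,  47.8495321 ]), np.float64(1.1236314072186024)) 18
[[441.  67.]
 [439.  63.]
 [437.  52.]
 [438.  34.]
 [442.  19.]
 [445.  13.]
 [447.   8.]
 [458.  -7.]
 [469. -16.]
 [478. -20.]
 [507. -26.]
 [523. -26.]
 [536. -21.]
 [549. -14.]
 [558.  -8.]
 [562.  -3.]
 [566.   4.]
 [573.  17.]]
can S rim guess [[509.24329054  44.69036827 112.        ]]
scoop end (array([488.30758922, -19.67678072, 173.32247709]), np.float64(0.829363332468635))
caddy [[452.0364299  328.49567898 102.        ]] [[453.96480042 332.80272406 102.        ]] (array([453.55094051, 329.1800979 , 104.46971075]), np.float64(4.165678629057687))
scoop end at z172 [[488.71740648 -19.53034549 172.        ]] [[487.47340841 -19.28619467 172.        ]]
trough/handle joint px [[493.30882615  -2.09678044  95.        ]]
[[252.31951448 194.51690487]]
```

```bash
cat > plan.py <<'E'
from h import *
from math import *
def pose(): 
    s=st(); return np.array(s['eef_pos'],float), R.from_euler('xyz',s['tool_rot'])
def frame(yaw,tilt_axis_up=None):
    a=np.array([0,0,1.]) if tilt_axis_up is None else np.array(tilt_axis_up)
    y=-a/np.linalg.norm(a); x=np.array([cos(yaw),sin(yaw),0]); x-=y*(x@y); x/=np.linalg.norm(x)
    return R.from_matrix(np.c_[x,y,np.cross(x,y)])
def plan(p,Rt,maxrows=8,step=0.95,v=38.):
    p0,R0=pose(); rv=(R0.inv()*Rt).as_rotvec(); d=np.array(p)-p0
    n=max(1,ceil(np.linalg.norm(d)/v),ceil(np.degrees(np.abs(rv)).max()/(5*step)))
    rows=[]; 
    for k in range(min(n,maxrows)):
        Rc=R0*R.from_rotvec(rv*k/n); rows.append([round(float(x),2)+0 for x in np.r_[Rc.inv().apply(d/n)/40,np.degrees(rv)/n/5]])
    s=st(); print('at',p0.round(1),np.round(s['tool_rot'],3),'t',round(s['clock'],2),'F',np.round(s['force'],1),'w',round(s['width'],1),'need rows',n,'d',d.round(1))
    print(rows)
C=np.array([509.6,47.]); U=np.array([.32,.947]); A=np.array([-.169*.32,-.169*.947,.985]); END=np.array([488,-19.5,173.]); YAW=radians(-19)
FS=frame(YAW,A); CAD=np.array([453,330.])
E
python3 -c "
from plan import *
plan(END-44*A+75*A,FS)"
```

```text
at [199.2 618.1 200.7] [-1.571  0.002  1.259] t 0.1 F [ 0.2 -0.1  0.2] w 85.7 need rows 20 d [ 287.1 -642.5    2.9]
[[-0.65, 0.0, -0.59, 0.08, 0.91, -0.08], [-0.61, -0.01, -0.64, 0.08, 0.91, -0.08], [-0.55, -0.02, -0.68, 0.08, 0.91, -0.08], [-0.5, -0.03, -0.73, 0.08, 0.91, -0.08], [-0.44, -0.04, -0.76, 0.08, 0.91, -0.08], [-0.38, -0.04, -0.79, 0.08, 0.91, -0.08], [-0.31, -0.05, -0.82, 0.08, 0.91, -0.08], [-0.24, -0.06, -0.84, 0.08, 0.91, -0.08]]
```

Emit:
{"op": "apply_moves", "data": {"commands": [[[-0.65,0,-0.59,0.08,0.91,-0.08],[-0.61,-0.01,-0.64,0.08,0.91,-0.08],[-0.55,-0.02,-0.68,0.08,0.91,-0.08],[-0.5,-0.03,-0.73,0.08,0.91,-0.08],[-0.44,-0.04,-0.76,0.08,0.91,-0.08],[-0.38,-0.04,-0.79,0.08,0.91,-0.08],[-0.31,-0.05,-0.82,0.08,0.91,-0.08],[-0.24,-0.06,-0.84,0.08,0.91,-0.08]]], "claw": 85}}

```text
clock: 0.77
eef_pos: [308.0, 357.9, 195.4]
tool_rot: [-1.494, -0.031, 0.609]
force: [1.0, -0.7, -0.5]
width: 85.1
```

```bash
python3 -c "
from plan import *
plan(END-44*A+75*A,FS)"
```

```text
at [308.  357.9 195.4] [-1.494 -0.031  0.609] t 0.77 F [ 1.  -0.7 -0.5] w 85.1 need rows 12 d [ 178.3 -382.3    8.1]
[[-0.15, -0.09, -0.86, 0.07, 0.9, -0.08], [-0.08, -0.09, -0.87, 0.07, 0.9, -0.08], [-0.01, -0.1, -0.87, 0.07, 0.9, -0.08], [0.06, -0.1, -0.87, 0.07, 0.9, -0.08], [0.12, -0.11, -0.86, 0.07, 0.9, -0.08], [0.19, -0.11, -0.85, 0.07, 0.9, -0.08], [0.26, -0.12, -0.83, 0.07, 0.9, -0.08], [0.32, -0.12, -0.81, 0.07, 0.9, -0.08]]
```

Emit:
{"op": "apply_moves", "data": {"commands": [[[-0.15,-0.09,-0.86,0.07,0.9,-0.08],[-0.08,-0.09,-0.87,0.07,0.9,-0.08],[-0.01,-0.1,-0.87,0.07,0.9,-0.08],[0.06,-0.1,-0.87,0.07,0.9,-0.08],[0.12,-0.11,-0.86,0.07,0.9,-0.08],[0.19,-0.11,-0.85,0.07,0.9,-0.08],[0.26,-0.12,-0.83,0.07,0.9,-0.08],[0.32,-0.12,-0.81,0.07,0.9,-0.08]]]}}

```text
clock: 1.43
eef_pos: [424.7, 87.6, 200.1]
tool_rot: [-1.425, -0.015, -0.052]
force: [1.1, 0.6, 0.3]
width: 85.0
```

```bash
python3 -c "
from plan import *
plan(END-44*A+75*A,FS)"
```

```text
at [424.7  87.6 200.1] [-1.425 -0.015 -0.052] t 1.43 F [1.1 0.6 0.3] w 85.0 need rows 4 d [  61.7 -112.1    3.4]
[[0.42, -0.11, -0.67, 0.06, 0.8, -0.08], [0.47, -0.11, -0.64, 0.06, 0.8, -0.08], [0.51, -0.11, -0.6, 0.06, 0.8, -0.08], [0.55, -0.11, -0.57, 0.06, 0.8, -0.08]]
```

Emit:
{"op": "apply_moves", "data": {"commands": [[[0.42,-0.11,-0.67,0.06,0.8,-0.08],[0.47,-0.11,-0.64,0.06,0.8,-0.08],[0.51,-0.11,-0.6,0.06,0.8,-0.08],[0.55,-0.11,-0.57,0.06,0.8,-0.08],[0,0,0,0,0,0]]]}}

```text
clock: 1.85
eef_pos: [489.0, -39.9, 203.1]
tool_rot: [-1.405, -0.002, -0.361]
force: [0.9, -0.4, -0.3]
width: 84.6
```

```bash
python3 -c "
from plan import *
plan(END-44*A,FS,v=20)"
```

```text
at [489.  -39.9 203.1] [-1.405 -0.002 -0.361] t 1.85 F [ 0.9 -0.4 -0.3] w 84.6 need rows 4 d [  1.4  27.4 -73.4]
[[-0.05, 0.48, 0.09, 0.01, -0.08, 0.02], [-0.05, 0.48, 0.09, 0.01, -0.08, 0.02], [-0.05, 0.48, 0.09, 0.01, -0.08, 0.02], [-0.05, 0.48, 0.08, 0.01, -0.08, 0.02]]
```

Emit:
{"op": "apply_moves", "data": {"commands": [[[-0.05,0.3,0.3,0,-0.08,0],[0,0.48,0.08,0,-0.08,0.05],[-0.05,0.48,0,0,-0.08,0],[-0.05,0.4,0,0,-0.08,0],[0,0,0,0,0,0],[0,0,0,0,0,0]]]}}

```text
clock: 2.35
eef_pos: [493.8, -16.9, 137.5]
tool_rot: [-1.407, -0.004, -0.339]
force: [-0.0, 0.4, 0.8]
width: 84.8
```

```bash
python3 -c "
from plan import *
plan(END-44*A,FS,v=20)
S=snap('scene','s1');T=snap('top','t1')
cv2.imwrite('pics/c3.png',np.hstack([cv2.resize(T['image'][110:260,200:350,::-1],None,fx=2.6,fy=2.6),cv2.resize(S['image'][120:270,190:340,::-1],None,fx=2.6,fy=2.6)]))
"
```

```text
at [493.8 -16.9 137.5] [-1.407 -0.004 -0.339] t 2.35 F [-0.   0.4  0.8] w 84.8 need rows 1 d [-3.4  4.5 -7.8]
[[-0.12, 0.21, 0.04, 0.07, -0.08, 0.07]]
```

View pics/c3.png

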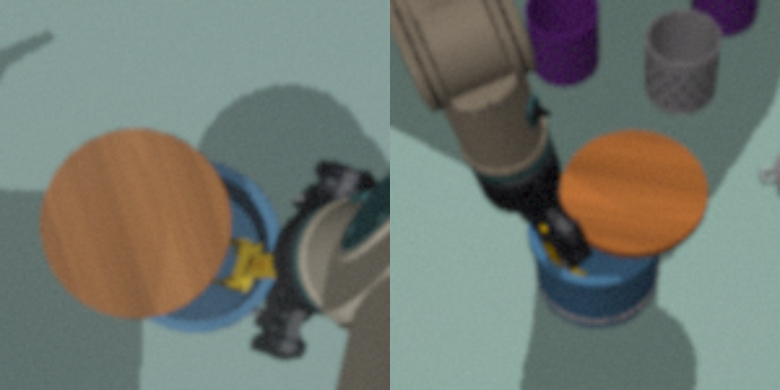

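The handle sits midway between the open fingers (top crop: tips at (345,180) and (280,345), handle at ≈(270,262)). Take the last few mm and close.

Emit:
{"op": "apply_moves", "data": {"commands": [[[-0.12,0.15,0.04,0.07,-0.08,0.07],[0,0.05,0,0,0,0],[0,0,0,0,0,0]]]}}

```text
clock: 2.7
eef_pos: [492.1, -12.9, 132.2]
tool_rot: [-1.399, -0.004, -0.331]
force: [-0.4, 0.3, -0.1]
width: 85.1
```

Emit:
{"op": "apply_moves", "data": {"commands": [[[0,0,0,0,0,0],[0,0,0,0,0,0],[0,0,0,0,0,0],[0,0,0,0,0,0],[0,0,0,0,0,0],[0,0,0,0,0,0],[0,0,0,0,0,0],[0,0,0,0,0,0]]], "claw": 8}}

```text
clock: 3.37
eef_pos: [493.1, -13.2, 133.8]
tool_rot: [-1.398, -0.007, -0.331]
force: [-0.9, -0.1, 0.3]
width: 17.2
```

```bash
python3 -c "
from plan import *
p,r=pose(); print(r.as_matrix().round(3))
plan(p+60*A,r,v=20)"
```

```text
[[ 0.946  0.062  0.319]
 [-0.325  0.161  0.932]
 [ 0.007 -0.985  0.172]]
at [493.1 -13.2 133.8] [-1.398 -0.007 -0.331] t 3.37 F [-0.9 -0.1  0.3] w 17.2 need rows 3 d [-3.2 -9.6 59.1]
[[0.0, -0.5, 0.0, 0.0, 0.0, 0.0], [0.0, -0.5, 0.0, 0.0, 0.0, 0.0], [0.0, -0.5, 0.0, 0.0, 0.0, 0.0]]
```

Emit:
{"op": "apply_moves", "data": {"commands": [[[0,0,0,0,0,0],[0,0,0,0,0,0]]]}}

```text
clock: 3.53
eef_pos: [493.1, -13.2, 133.7]
tool_rot: [-1.398, -0.007, -0.331]
force: [0.6, 0.7, 0.8]
width: 17.6
```

Emit:
{"op": "apply_moves", "data": {"commands": [[[0,-0.3,0,0,0,0],[0,-0.4,0,0,0,0],[0,-0.4,0,0,0,0],[0,-0.4,0,0,0,0],[0,-0.4,0,0,0,0],[0,0,0,0,0,0]]]}}

```text
clock: 4.03
eef_pos: [486.7, -25.0, 209.5]
tool_rot: [-1.399, -0.002, -0.331]
force: [0.9, 0.5, -0.7]
width: 17.2
```

```bash
python3 -c "
from plan import *
p,r=pose(); plan([493.1,-13.2,133.7]+170*A,r)
S=snap('scene','s2');T=snap('top','t2')
cv2.imwrite('pics/c4.png',np.hstack([cv2.resize(T['image'][110:260,200:350,::-1],None,fx=2.6,fy=2.6),cv2.resize(S['image'][120:270,190:340,::-1],None,fx=2.6,fy=2.6)]))
"
```

```text
at [486.7 -25.  209.5] [-1.399 -0.002 -0.331] t 4.03 F [ 0.9  0.5 -0.7] w 17.2 need rows 3 d [ -2.8 -15.4  91.7]
[[0.02, -0.77, 0.0, 0.0, 0.0, 0.0], [0.02, -0.77, 0.0, 0.0, 0.0, 0.0], [0.02, -0.77, 0.0, 0.0, 0.0, 0.0]]
```

View pics/c4.png

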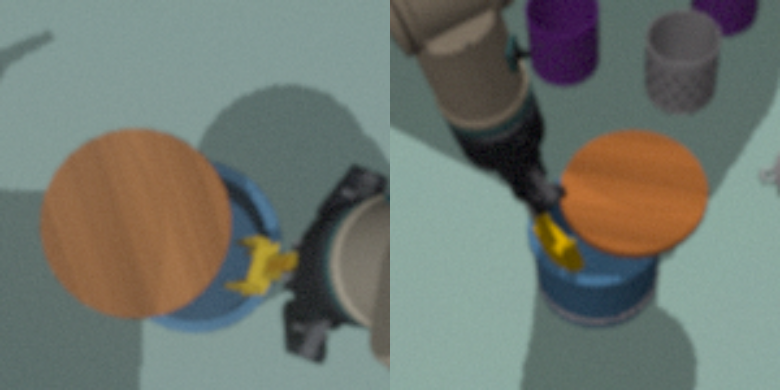

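The scoop is in the fingers and coming out (scene crop: trough at (558,240)); lid unmoved. Draw it clear.

Emit:
{"op": "apply_moves", "data": {"commands": [[[0,-0.6,0,0,0,0],[0,-0.7,0,0,0,0],[0,-0.7,0,0,0,0],[0,-0.3,0,0,0,0]]]}}

```text
clock: 4.47
eef_pos: [475.6, -36.6, 293.1]
tool_rot: [-1.404, 0.019, -0.327]
force: [0.7, -0.6, -0.6]
width: 17.1
```

```bash
python3 -c "
from plan import *
plan([450,326,300],frame(YAW),v=34)"
```

```text
at [475.6 -36.6 293.1] [-1.404  0.019 -0.327] t 4.47 F [ 0.7 -0.6 -0.6] w 17.1 need rows 11 d [-25.6 362.6   6.9]
[[-0.32, 0.12, 0.75, -0.17, 0.0, -0.02], [-0.32, 0.1, 0.75, -0.17, 0.0, -0.02], [-0.32, 0.09, 0.76, -0.17, 0.0, -0.02], [-0.32, 0.08, 0.76, -0.17, 0.0, -0.02], [-0.32, 0.07, 0.76, -0.17, 0.0, -0.02], [-0.32, 0.06, 0.76, -0.17, 0.0, -0.02], [-0.32, 0.04, 0.76, -0.17, 0.0, -0.02], [-0.32, 0.03, 0.76, -0.17, 0.0, -0.02]]
```

Emit:
{"op": "apply_moves", "data": {"commands": [[[-0.1,-0.2,0.3,-0.1,0,0],[-0.32,0,0.75,-0.2,0,-0.02],[-0.32,0.09,0.76,-0.2,0,-0.02],[-0.32,0.08,0.76,-0.2,0,-0.02],[-0.32,0.07,0.76,-0.2,0,-0.02],[-0.32,0.06,0.76,-0.2,0,-0.02],[-0.32,0.04,0.76,-0.2,0,-0.02],[-0.32,0.03,0.76,-0.2,0,-0.02]]]}}

```text
clock: 5.13
eef_pos: [459.2, 203.4, 304.9]
tool_rot: [-1.55, 0.008, -0.349]
force: [0.4, 0.4, -1.0]
width: 17.8
```

```bash
python3 -c "
from plan import *
plan([450,326,290],frame(YAW),v=28)"
```

```text
at [459.2 203.4 304.9] [-1.55   0.008 -0.349] t 5.13 F [ 0.4  0.4 -1. ] w 17.8 need rows 5 d [ -9.2 122.6 -14.9]
[[-0.25, 0.09, 0.56, -0.05, -0.04, -0.02], [-0.25, 0.09, 0.56, -0.05, -0.04, -0.02], [-0.25, 0.08, 0.56, -0.05, -0.04, -0.02], [-0.25, 0.08, 0.56, -0.05, -0.04, -0.02], [-0.24, 0.08, 0.56, -0.05, -0.04, -0.02]]
```

Emit:
{"op": "apply_moves", "data": {"commands": [[[-0.25,0.09,0.56,-0.05,-0.04,-0.02],[-0.25,0.09,0.56,-0.05,-0.04,-0.02],[-0.25,0.08,0.5,-0.05,-0.04,-0.02],[-0.2,0.08,0.4,-0.05,-0.04,-0.02],[-0.1,0,0.15,0,0,0],[0,0,0,0,0,0],[0,0,0,0,0,0]]]}}

```text
clock: 5.72
eef_pos: [438.5, 314.9, 280.1]
tool_rot: [-1.58, 0.014, -0.313]
force: [0.5, -0.0, -0.7]
width: 17.2
```

```bash
python3 -c "
from plan import *
plan([451,327,250],frame(YAW),v=20)
S=snap('scene','s3');T=snap('top','t3')
cv2.imwrite('pics/c5.png',np.hstack([cv2.resize(T['image'][170:290,80:230,::-1],None,fx=2.6,fy=2.6),cv2.resize(S['image'][70:190,220:370,::-1],None,fx=2.6,fy=2.6)]))
"
```

```text
at [438.5 314.9 280.1] [-1.58   0.014 -0.313] t 5.72 F [ 0.5 -0.  -0.7] w 17.2 need rows 2 d [ 12.5  12.1 -30.1]
[[0.11, 0.37, 0.19, 0.05, 0.11, -0.08], [0.1, 0.37, 0.19, 0.05, 0.11, -0.08]]
```

View pics/c5.png

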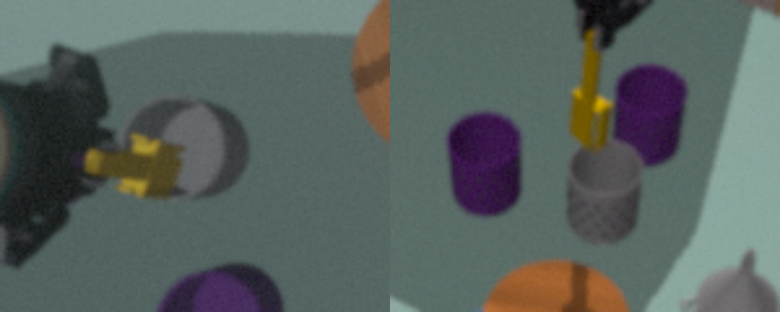

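Scene crop: the scoop hangs upright over the caddy, nose ≈(594,145). Top crop: nose ≈(178,172), caddy mouth ≈(170,147).

```bash
python3 -c "
from plan import *
S=load('s3');T=load('t3')
print(two(T,[80+176/2.6,170+172/2.6],S,[220+204/2.6,70+147/2.6]), onplane(S,[220+204/2.6,70+147/2.6],150), onplane(T,[80+176/2.6,170+172/2.6],150))
"
```

```text
(array([436.2415668 , 319.98727738, 137.16788914]), np.float64(12.644349733519922)) [[445.88309894 314.50280033 150.        ]] [[431.53723052 311.67085882 150.        ]]
```

Emit:
{"op": "apply_moves", "data": {"commands": [[[0.11,0.3,0.2,0.05,0.11,-0.08],[0.11,0.4,0.2,0.05,0.11,-0.08],[0.05,0.45,0.05,0,0,0],[0,0.4,0,0,0,0],[0,0.3,0,0,0,0],[0,0,0,0,0,0],[0,0,0,0,0,0]]]}}

```text
clock: 6.4
eef_pos: [462.5, 316.5, 208.2]
tool_rot: [-1.566, -0.008, -0.354]
force: [0.2, 0.4, -1.0]
width: 17.2
```

```bash
python3 -c "
from plan import *
plan([450,326,139],frame(YAW),v=14)"
```

```text
at [462.5 316.5 208.2] [-1.566 -0.008 -0.354] t 6.4 F [ 0.2  0.4 -1. ] w 17.2 need rows 6 d [-12.5   9.5 -69.2]
[[-0.06, 0.29, 0.02, -0.01, -0.04, 0.01], [-0.06, 0.29, 0.02, -0.01, -0.04, 0.01], [-0.06, 0.29, 0.02, -0.01, -0.04, 0.01], [-0.06, 0.29, 0.02, -0.01, -0.04, 0.01], [-0.06, 0.29, 0.02, -0.01, -0.04, 0.01], [-0.06, 0.29, 0.02, -0.01, -0.04, 0.01]]
```

Emit:
{"op": "apply_moves", "data": {"commands": [[[-0.15,0.05,0.08,0,-0.04,0],[-0.12,0.1,0.06,0,0,0],[-0.05,0.25,0,0,0,0],[0,0.3,0,0,0,0],[0,0.3,0,0,0,0],[0,0,0,0,0,0],[0,0,0,0,0,0]]]}}

```text
clock: 6.98
eef_pos: [453.7, 328.0, 169.7]
tool_rot: [-1.559, -0.011, -0.351]
force: [0.5, -0.2, 0.2]
width: 17.1
```

```bash
python3 -c "
from plan import *
plan([450,326,138],frame(YAW),v=8)"
```

```text
at [453.7 328.  169.7] [-1.559 -0.011 -0.351] t 6.98 F [ 0.5 -0.2  0.2] w 17.1 need rows 5 d [ -3.7  -2.  -31.7]
[[-0.02, 0.16, -0.02, -0.03, -0.05, 0.03], [-0.02, 0.16, -0.02, -0.03, -0.05, 0.03], [-0.02, 0.16, -0.02, -0.03, -0.05, 0.03], [-0.01, 0.16, -0.02, -0.03, -0.05, 0.03], [-0.01, 0.16, -0.02, -0.03, -0.05, 0.03]]
```

Emit:
{"op": "apply_moves", "data": {"commands": [[[-0.02,0.15,-0.02,-0.03,-0.05,0.03],[-0.02,0.15,-0.02,0,0,0],[-0.02,0.15,-0.02,0,0,0],[0,0.12,0,0,0,0],[0,0.08,0,0,0,0],[0,0.05,0,0,0,0],[0,0,0,0,0,0],[0,0,0,0,0,0]]]}}

```text
clock: 7.65
eef_pos: [451.2, 327.6, 140.1]
tool_rot: [-1.56, -0.01, -0.346]
force: [-1.8, -0.6, -1.0]
width: 17.5
```

Emit:
{"op": "apply_moves", "data": {"commands": [[[0,0.05,0,0,0,0],[0,0.06,0,0,0,0],[0,0,0,0,0,0],[0,0,0,0,0,0]]]}}

```text
clock: 7.98
eef_pos: [451.9, 327.9, 135.9]
tool_rot: [-1.559, -0.011, -0.346]
force: [-0.6, -0.4, -0.4]
width: 17.0
```

Nose is within a couple of mm of the floor. Release.

Emit:
{"op": "apply_moves", "data": {"commands": [[[0,0,0,0,0,0],[0,0,0,0,0,0],[0,0,0,0,0,0],[0,0,0,0,0,0],[0,0,0,0,0,0],[0,0,0,0,0,0],[0,0,0,0,0,0]]], "claw": 70}}

```text
clock: 8.57
eef_pos: [452.6, 328.3, 136.7]
tool_rot: [-1.557, -0.012, -0.346]
force: [0.1, -0.8, 0.4]
width: 70.0
```

Emit:
{"op": "apply_moves", "data": {"commands": [[[0,-0.2,0,0,0,0],[0,-0.4,0,0,0,0],[0,-0.7,0,0,0,0],[0,-0.7,0,0,0,0],[0,-0.4,0,0,0,0],[0,0,0,0,0,0]]]}}

```text
clock: 9.07
eef_pos: [450.3, 326.3, 237.7]
tool_rot: [-1.56, -0.01, -0.347]
force: [0.8, 0.4, 0.0]
width: 70.2
```

```bash
python3 -c "
from plan import *
p,r=pose(); print(p,st()['force'],st()['width'])
S=snap('scene','s4');T=snap('top','t4')
cv2.imwrite('pics/c6.png',np.hstack([cv2.resize(T['image'][150:290,80:320,::-1],None,fx=2.,fy=2.),cv2.resize(S['image'][70:210,220:360,::-1],None,fx=2.,fy=2.)]))
"
```

```text
[450.28520024 326.32395176 237.73112421] [0.77086506 0.42342974 0.00355036] 70.2490849619665
```

View pics/c6.png

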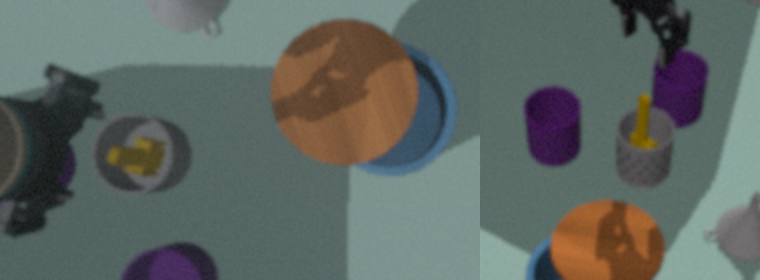

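Scoop stands handle up in the caddy (scene crop (643,105); top crop (135,157)). Now remeasure lid and canister with the scoop gone.

```bash
cat > m3.py <<'E'
from m2 import *
def lid(d,z):
    h=cv2.cvtColor(d['image'],cv2.COLOR_RGB2HSV); H,Sa,V=[h[:,:,i].astype(int) for i in range(3)]
    b=np.zeros(H.shape,bool); b[130:255,190:340]=1
    m=(((H<17)|(H>174))&(Sa>90)&b).astype(np.uint8); m=cv2.morphologyEx(m,cv2.MORPH_CLOSE,np.ones((5,5)))
    c=big(m)[0]; hu=cv2.convexHull(c)[:,0]; P=onplane(d,hu,z)[:,:2]; return circ(P,80),P
def both(t,s,z=130):
    T,S=load(t),load(s)
    (c,e),P=lid(T,z); print('lid T',c.round(1),e.round(2)); (cs,e),_=lid(S,z); print('lid S',cs.round(1),e.round(2))
    r,hu=canister(T,lambda p:np.hypot(*(p-c).T)>85); print('can T',r,len(hu))
if __name__=='__main__':
    import sys; both(sys.argv[1],sys.argv[2],float(sys.argv[3]) if len(sys.argv)>3 else 130)
E
python3 m3.py t0 s0 2>/dev/null; python3 m3.py top0 scene0; python3 m3.py t4 s4; python3 m3.py t3 s3
```

```text
lid T [525.2  94. ] 1.94
lid S [524.3  93.6] 0.83
can T (array([509.68165876,  47.85817851]), np.float64(1.4525341504851972)) 20
lid T [524.   94.5] 2.1
lid S [523.1  93.5] 0.8
can T (array([509.06070887,  46.93176899]), np.float64(0.9429335247173959)) 18
lid T [524.  95.] 1.98
lid S [523.6  93.8] 0.73
can T (array([509.29564615,  47.06322582]), np.float64(1.0948758970576302)) 21
```

```bash
cat >> plan.py <<'E'
C=np.array([509.3,47.2]); U=np.array([.309,.951]); FL=frame(radians(-18))
def at(u,z,lat=0): return np.r_[C+U*u+np.array([.951,-.309])*lat,z]
def uv():
    p,_=pose(); d=p[:2]-C; print('u',round(d@U,1),'lat',round(d@np.array([.951,-.309]),1),'z',round(p[2],1),'F·u',round(st()['force'][:2]@U,2))
E
python3 -c "
from plan import *
plan(at(168,215),FL,v=30)"
```

```text
at [448.8 325.6 234.9] [-1.564 -0.008 -0.347] t 9.17 F [-0.  -0.3 -0.5] w 70.1 need rows 6 d [ 112.4 -118.6  -19.9]
[[0.61, 0.09, -0.31, -0.01, -0.06, 0.02], [0.61, 0.09, -0.31, -0.01, -0.06, 0.02], [0.6, 0.08, -0.31, -0.01, -0.06, 0.02], [0.6, 0.08, -0.32, -0.01, -0.06, 0.02], [0.6, 0.08, -0.32, -0.01, -0.06, 0.02], [0.6, 0.08, -0.32, -0.01, -0.06, 0.02]]
```

Emit:
{"op": "apply_moves", "data": {"commands": [[[0.6,0,-0.3,0,-0.06,0.02],[0.6,0,-0.3,0,-0.06,0.02],[0.6,0.05,-0.3,0,-0.06,0.02],[0.6,0.05,-0.3,0,-0.06,0.02],[0.4,0.08,-0.2,0,-0.06,0.02],[0.2,0.08,-0.1,0,0,0],[0,0,0,0,0,0],[0,0,0,0,0,0]]], "claw": 50}}

```text
clock: 9.83
eef_pos: [538.0, 226.4, 213.3]
tool_rot: [-1.576, 0.016, -0.314]
force: [-0.7, 1.3, -0.1]
width: 50.3
```

```bash
python3 -c "
from plan import *
uv();plan(at(166,111),FL,v=24)"
```

```text
u 179.3 lat -28.1 z 213.3 F·u 1.06
at [538.  226.4 213.3] [-1.576  0.016 -0.314] t 9.83 F [-0.7  1.3 -0.1] w 50.3 need rows 5 d [  22.6  -21.3 -102.3]
[[0.15, 0.51, -0.06, 0.01, 0.0, -0.04], [0.15, 0.51, -0.06, 0.01, 0.0, -0.04], [0.15, 0.51, -0.06, 0.01, 0.0, -0.04], [0.14, 0.51, -0.07, 0.01, 0.0, -0.04], [0.14, 0.51, -0.07, 0.01, 0.0, -0.04]]
```

Emit:
{"op": "apply_moves", "data": {"commands": [[[0.25,0.3,-0.05,0,0,-0.04],[0.2,0.4,-0.05,0,0,-0.04],[0.15,0.5,-0.05,0,0,-0.04],[0.1,0.5,-0.05,0,0,-0.04],[0,0.3,0,0,0,0],[0,0.2,0,0,0,0],[0,0,0,0,0,0],[0,0,0,0,0,0]]]}}

```text
clock: 10.5
eef_pos: [557.1, 218.6, 115.8]
tool_rot: [-1.574, 0.007, -0.299]
force: [-0.4, -0.5, 0.4]
width: 50.1
```

```bash
python3 -c "
from plan import *
uv();plan(at(142,111),FL,v=10)"
```

```text
u 177.7 lat -7.5 z 115.8 F·u -0.63
at [557.1 218.6 115.8] [-1.574  0.007 -0.299] t 10.5 F [-0.4 -0.5  0.4] w 50.1 need rows 4 d [ -3.9 -36.3  -4.8]
[[0.04, 0.03, -0.22, 0.01, 0.04, -0.02], [0.04, 0.03, -0.22, 0.01, 0.04, -0.02], [0.05, 0.03, -0.22, 0.01, 0.04, -0.02], [0.05, 0.03, -0.22, 0.01, 0.04, -0.02]]
```

Emit:
{"op": "apply_moves", "data": {"commands": [[[0.06,0.05,-0.2,0,0.04,-0.02],[0.06,0.05,-0.22,0,0.04,0],[0.05,0.04,-0.2,0,0.04,0],[0.03,0.03,-0.12,0,0.04,0],[0,0,0,0,0,0],[0,0,0,0,0,0]]]}}

```text
clock: 11.0
eef_pos: [557.1, 185.2, 111.3]
tool_rot: [-1.571, 0.001, -0.314]
force: [0.2, -0.2, 0.5]
width: 50.0
```

```bash
python3 -c "
from plan import *
uv();plan(at(132,109),FL,v=5)
S=snap('scene','s5');T=snap('top','t5')
cv2.imwrite('pics/c7.png',np.hstack([cv2.resize(T['image'][120:270,190:340,::-1],None,fx=2.6,fy=2.6),cv2.resize(S['image'][120:270,220:370,::-1],None,fx=2.6,fy=2.6)]))
"; python3 m3.py t5 s5
```

```text
u 146.0 lat 2.8 z 111.3 F·u -0.11
at [557.1 185.2 111.3] [-1.571e+00  1.000e-03 -3.140e-01] t 11.0 F [ 0.2 -0.2  0.5] w 50.0 need rows 3 d [ -7.  -12.5  -2.3]
[[-0.02, 0.02, -0.12, 0.0, 0.0, 0.0], [-0.02, 0.02, -0.12, 0.0, 0.0, 0.0], [-0.02, 0.02, -0.12, 0.0, 0.0, 0.0]]
lid T [524.4  94.7] 1.95
lid S [523.3  93.6] 0.84
can T (array([508.74902296,  47.4967051 ]), np.float64(1.4176742674660194)) 17
```

View pics/c7.png

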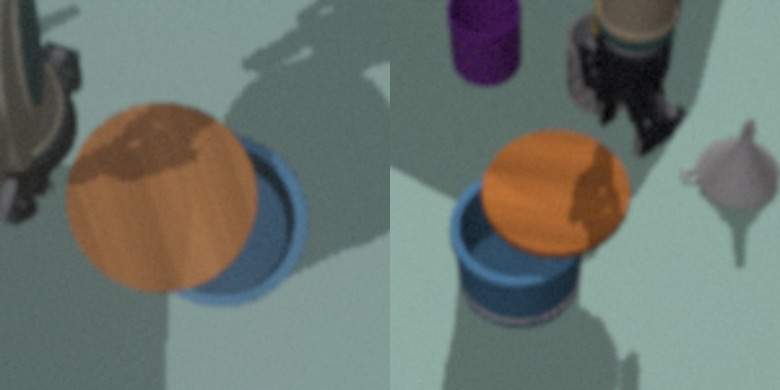

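Fingers stand beyond the lid's overhang (top crop (65,70)/(20,200)), free of everything. Push.

Emit:
{"op": "apply_moves", "data": {"commands": [[[0,0.02,-0.12,0,0,0],[0,0.02,-0.12,0,0,0],[0,0,-0.12,0,0,0],[0,0,-0.12,0,0,0],[0,0,-0.12,0,0,0],[0,0,-0.1,0,0,0],[0,0,0,0,0,0]]]}}

```text
clock: 11.68
eef_pos: [547.5, 157.2, 109.6]
tool_rot: [-1.571, 0.001, -0.312]
force: [-0.0, -0.2, -0.3]
width: 50.4
```

```bash
python3 -c "
from plan import *
uv();plan(at(105,109),FL,v=5)
S=snap('scene','s6');T=snap('top','t6')
"; python3 m3.py t6 s6
```

```text
u 116.4 lat 2.3 z 109.6 F·u -0.24
at [547.5 157.2 109.6] [-1.571e+00  1.000e-03 -3.120e-01] t 11.68 F [-0.  -0.2 -0.3] w 50.4 need rows 3 d [ -5.7 -10.1  -0.6]
[[-0.02, 0.01, -0.1, 0.0, 0.01, 0.0], [-0.02, 0.01, -0.1, 0.0, 0.01, 0.0], [-0.02, 0.01, -0.1, 0.0, 0.01, 0.0]]
lid T [525.3  95.9] 1.7
lid S [523.1  93.7] 0.98
can T (array([508.83257038,  47.58663565]), np.float64(1.4076388708299021)) 19
```

The lid has not moved although the fingers should have reached it; look.

```bash
python3 -c "
from plan import *
S=load('s6');T=load('t6')
out=[]
for d,x0,y0 in((T,190,120),(S,220,120)):
    im=cv2.resize(d['image'][y0:y0+150,x0:x0+150,::-1],None,fx=2.6,fy=2.6)
    for q,c in((at(116.4,112,27),(0,255,0)),(at(116.4,112,-23),(0,255,0)),(at(105.4,112,2),(255,255,255))):
        w=((proj(d,q)[0]-[x0,y0])*2.6).astype(int); cv2.circle(im,tuple(map(int,w)),3,c,-1)
    out.append(im)
cv2.imwrite('pics/c8.png',np.hstack(out))
"
```

```text
(no output)
```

View pics/c8.png

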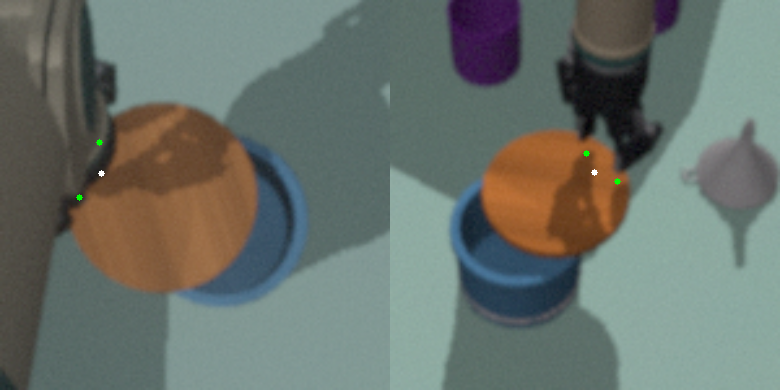

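```bash
python3 -c "
from plan import *
S=load('s5')
for z in (105,111,120,130):
    print(z,[((proj(S,at(146,z,l))[0]-[220,120])*2.6+[390,0]).round() for l in (-22,28,43)])
print('lid far edge', [((proj(S,np.r_[np.array([524.5,94])+80*np.array([cos(a),sin(a)]),124])[0]-[220,120])*2.6+[390,0]).round() for a in np.radians([30,50,72,94,114])])
for n,f in (('s5',146),('s6',116.4)):
    S=load(n); g=S['image'][120:270,220:370].astype(int); dark=(g.max(2)<62).astype(np.uint8)
    ys,xs=np.nonzero(dark[:70]); 
    for x in range(68,112,3):
        c=ys[xs==x]; print((390+int(x*2.6), int(c.max()*2.6) if len(c) else None),end=' ')
    print()
"
```

```text
105 [array([607., 143.]), array([637., 171.]), array([647., 179.])]
111 [array([607., 140.]), array([638., 168.]), array([647., 176.])]
120 [array([607., 135.]), array([638., 163.]), array([648., 172.])]
130 [array([608., 130.]), array([639., 158.]), array([648., 166.])]
lid far edge [array([630., 194.]), array([625., 173.]), array([610., 154.]), array([588., 140.]), array([564., 134.])]
(566, None) (574, 39) (582, 83) (590, 88) (598, 106) (605, 119) (613, 114) (621, 104) (629, 117) (637, 135) (644, 150) (652, 145) (660, 140) (668, 132) (676, 122) 
(566, 101) (574, 111) (582, 135) (590, 132) (598, 114) (605, 127) (613, 140) (621, 166) (629, 163) (637, 158) (644, 150) (652, 143) (660, 23) (668, 23) (676, 7)
```

```bash
python3 -c "
from plan import *
S=load('s4'); p=np.array([450.3,326.3,237.7]); x=np.array([.941,-.34,0])
for z in (0,10,20,30): print(z,[((proj(S,p+x*l+[0,0,z])[0]-[220,70])*2+[480,0]).round() for l in (-45,-35,0,35,45,57)])
g=S['image'][70:210,220:360].astype(int)
print([(480+2*x,2*int(np.nonzero(g[:45,x].max(1)<70)[0].max())) for x in range(66,108,3) if (g[:45,x].max(1)<70).any()])
for n,u in(('t5',146),('t6',116.4)):
    T=load(n)
    for l in (-40,-23,27,44):
        for z in (112,122,132,142): q=proj(T,at(u,z,l))[0]; print(n,l,z,q.round(1),T['image'][int(q[1]),int(q[0])],end=' ; ')
        print()
S=load('s6'); 
im=cv2.resize(S['image'][150:200,270:330,::-1],None,fx=8,fy=8,interpolation=cv2.INTER_CUBIC); im=cv2.convertScaleAbs(im,alpha=1.8,beta=10)
T=load('t6'); i2=cv2.resize(T['image'][140:210,195:245,::-1],None,fx=5.71,fy=5.71,interpolation=cv2.INTER_CUBIC)[:400]; i2=cv2.convertScaleAbs(i2,alpha=1.8,beta=10)
i2=cv2.copyMakeBorder(i2,0,400-i2.shape[0],0,0,0)
cv2.imwrite('pics/c9.png',np.hstack([im,i2])); print(im.shape,i2.shape)
"
```

```text
0 [array([626.,  50.]), array([630.,  54.]), array([646.,  68.]), array([662.,  81.]), array([667.,  85.]), array([672.,  90.])]
10 [array([626.,  45.]), array([630.,  49.]), array([646.,  63.]), array([663.,  76.]), array([667.,  80.]), array([673.,  85.])]
20 [array([626.,  40.]), array([631.,  44.]), array([647.,  57.]), array([663.,  71.]), array([668.,  75.]), array([673.,  80.])]
30 [array([626.,  35.]), array([631.,  39.]), array([647.,  52.]), array([663.,  66.]), array([668.,  70.]), array([674.,  75.])]
[(612, 2), (618, 8), (624, 34), (630, 34), (636, 20), (642, 14), (648, 20), (654, 88), (660, 86), (666, 80), (672, 78), (678, 62), (684, 44), (690, 18)]
t5 -40 112 [205.4 198.8] [82 96 95] ; t5 -40 122 [204.6 198.4] [70 80 78] ; t5 -40 132 [203.8 197.9] [58 64 60] ; t5 -40 142 [203.  197.5] [58 64 60] ; 
t5 -23 112 [208.  191.5] [46 42 44] ; t5 -23 122 [207.2 191. ] [46 42 44] ; t5 -23 132 [206.5 190.5] [38 41 35] ; t5 -23 142 [205.7 190. ] [39 40 35] ; 
t5 27 112 [215.6 170.3] [39 41 36] ; t5 27 122 [214.9 169.6] [49 51 49] ; t5 27 132 [214.3 168.8] [45 51 46] ; t5 27 142 [213.6 168. ] [66 68 65] ; 
t5 44 112 [218.1 163.2] [56 63 61] ; t5 44 122 [217.5 162.3] [43 45 40] ; t5 44 132 [216.9 161.5] [37 45 45] ; t5 44 142 [216.3 160.6] [42 46 45] ; 
t6 -40 112 [218.  203.2] [75 50 38] ; t6 -40 122 [217.4 202.8] [94 68 47] ; t6 -40 132 [216.7 202.4] [63 46 39] ; t6 -40 142 [216.1 202. ] [63 46 39] ; 
t6 -23 112 [220.6 195.9] [47 48 43] ; t6 -23 122 [220.  195.4] [52 49 45] ; t6 -23 132 [219.4 195. ] [68 66 58] ; t6 -23 142 [218.7 194.5] [70 69 58] ; 
t6 27 112 [228.1 174.7] [89 85 77] ; t6 27 122 [227.6 174. ] [79 75 67] ; t6 27 132 [227.1 173.3] [79 75 67] ; t6 27 142 [226.6 172.5] [73 70 62] ; 
t6 44 112 [230.7 167.5] [89 85 78] ; t6 44 122 [230.2 166.7] [89 88 79] ; t6 44 132 [229.7 165.9] [86 84 76] ; t6 44 142 [229.2 165.1] [86 84 76] ; 
(400, 480, 3) (400, 286, 3)
```

View pics/c9.png

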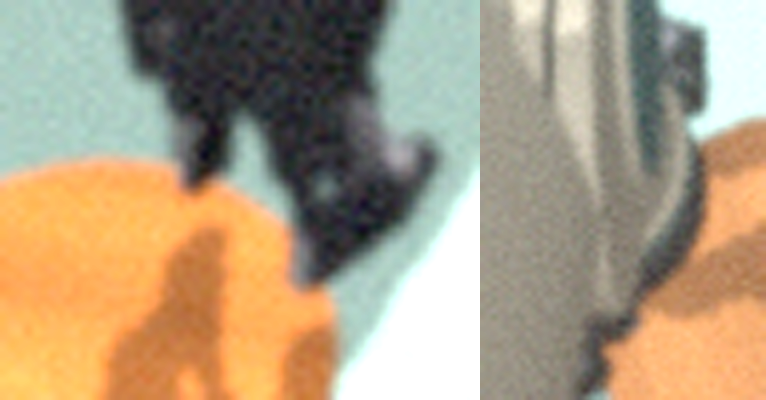

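```bash
python3 -c "
from plan import *
S=load('s6')
for q in ([293.75,173.4],[308.2,185.4]):
    for z in (118,124,130,136,142,150):
        p=onplane(S,q,z)[0]; d=p[:2]-C; print(z,'u',(d@U).round(1),'lat',(d@np.array([.951,-.309])).round(1),'r from lid',np.hypot(*(p[:2]-[524.5,94])).round(1))
uv()
"
```

```text
118 u 122.4 lat -38.3 r from lid 82.6
124 u 119.3 lat -35.1 r from lid 78.4
130 u 116.2 lat -32.0 r from lid 74.2
136 u 113.1 lat -28.8 r from lid 70.1
142 u 110.0 lat -25.7 r from lid 66.0
150 u 105.9 lat -21.5 r from lid 60.6
118 u 125.2 lat 20.2 r from lid 78.6
124 u 122.1 lat 23.0 r from lid 76.4
130 u 119.0 lat 25.8 r from lid 74.4
136 u 115.9 lat 28.6 r from lid 72.5
142 u 112.8 lat 31.4 r from lid 70.9
150 u 108.6 lat 35.2 r from lid 69.1
u 117.6 lat 2.3 z 109.7 F·u -0.14
```

Enlarged: the half-open finger tips stand over the lid's edge (scene crop (190,190), (305,285)), i.e. they passed above it without contact; open fingers end well above the TCP height. Back out, go 26 mm lower, and push again.

Emit:
{"op": "apply_moves", "data": {"commands": [[[0,-0.02,0.3,0,0,0],[-0.02,0,0.35,0,0,0],[-0.02,0,0.3,0,0,0],[0,0,0.15,0,0,0],[0,0.15,0,0,0,0],[0,0.25,0,0,0,0],[0,0.2,0,0,0,0],[0,0,0,0,0,0]]]}}

```text
clock: 12.45
eef_pos: [561.3, 210.4, 83.9]
tool_rot: [-1.567, 0.0, -0.305]
force: [-0.6, 0.3, 0.2]
width: 50.2
```

Emit:
{"op": "apply_moves", "data": {"commands": [[[0,0,0,0,0,0],[0,0,0,0,0,0]]]}}

```text
clock: 12.62
eef_pos: [560.1, 209.0, 82.3]
tool_rot: [-1.569, 0.002, -0.306]
force: [-0.6, -0.1, 0.6]
width: 49.7
```

```bash
python3 -c "
from plan import *
uv();plan(at(140,84),FL,v=5)"
```

```text
u 169.6 lat -1.7 z 82.3 F·u -0.23
at [560.1 209.   82.3] [-1.569  0.002 -0.306] t 12.62 F [-0.6 -0.1  0.6] w 49.7 need rows 6 d [ -7.5 -28.7   1.7]
[[0.01, -0.01, -0.12, 0.0, 0.02, 0.0], [0.01, -0.01, -0.12, 0.0, 0.02, 0.0], [0.01, -0.01, -0.12, 0.0, 0.02, 0.0], [0.01, -0.01, -0.12, 0.0, 0.02, 0.0], [0.01, -0.01, -0.12, 0.0, 0.02, 0.0], [0.01, -0.01, -0.12, 0.0, 0.02, 0.0]]
```

Emit:
{"op": "apply_moves", "data": {"commands": [[[0.02,0,-0.13,0,0.02,0],[0.02,0,-0.14,0,0.02,0],[0.01,0,-0.14,0,0.02,0],[0,0,-0.14,0,0.02,0],[0,0,-0.14,0,0,0],[0,0,-0.14,0,0,0],[0,0,-0.12,0,0,0],[0,0,0,0,0,0]]]}}

```text
clock: 13.28
eef_pos: [550.0, 165.6, 83.7]
tool_rot: [-1.569, 0.001, -0.318]
force: [-0.3, 0.4, 0.1]
width: 49.8
```

```bash
python3 -c "
from plan import *
uv();plan(at(110,84),FL,v=5)
S=snap('scene','s7');T=snap('top','t7')
"; python3 m3.py t7 s7
```

```text
u 125.2 lat 2.1 z 83.7 F·u 0.28
at [550.  165.6  83.7] [-1.569e+00  1.000e-03 -3.180e-01] t 13.28 F [-0.3  0.4  0.1] w 49.8 need rows 4 d [ -6.7 -13.8   0.3]
[[-0.01, 0.0, -0.1, 0.0, -0.01, 0.0], [-0.01, 0.0, -0.1, 0.0, -0.01, 0.0], [-0.01, 0.0, -0.1, 0.0, -0.01, 0.0], [-0.01, 0.0, -0.1, 0.0, -0.01, 0.0]]
lid T [523.   82.1] 1.9
lid S [522.1  81. ] 1.07
can T (array([508.94405088,  47.36273645]), np.float64(1.1341846439298675)) 18
```

Now the lid follows (d ≈ 37 mm left, canister unmoved). Continue in slow steps, steering 2 mm sideways.

Emit:
{"op": "apply_moves", "data": {"commands": [[[-0.02,0,-0.1,0,0,0],[-0.02,0,-0.1,0,0,0],[-0.02,0,-0.1,0,0,0],[-0.01,0,-0.1,0,0,0],[0,0,-0.1,0,0,0],[0,0,-0.05,0,0,0],[0,0,0,0,0,0]]]}}

```text
clock: 13.97
eef_pos: [540.6, 147.1, 83.8]
tool_rot: [-1.566, -0.001, -0.314]
force: [1.2, 0.6, 0.7]
width: 50.0
```

```bash
python3 -c "
from plan import *
uv();plan(at(90,84),FL,v=5)
S=snap('scene','s8');T=snap('top','t8')
"; python3 m3.py t8 s8
```

```text
u 104.6 lat -1.0 z 83.8 F·u 0.94
at [540.6 147.1  83.8] [-1.566e+00 -1.000e-03 -3.140e-01] t 13.97 F [1.2 0.6 0.7] w 50.0 need rows 3 d [ -3.5 -14.3   0.2]
[[0.01, 0.0, -0.12, -0.02, 0.0, 0.0], [0.01, 0.0, -0.12, -0.02, 0.0, 0.0], [0.01, 0.0, -0.12, -0.02, 0.0, 0.0]]
lid T [515.  63.] 1.95
lid S [514.   61.9] 1.29
can T (array([509.01432212,  47.40926922]), np.float64(0.5502843170706704)) 11
```

Emit:
{"op": "apply_moves", "data": {"commands": [[[0,0,-0.07,0,0,0],[0,0,-0.08,0,0,0],[0,0,-0.08,0,0,0],[0,0,-0.06,0,0,0],[0,0,0,0,0,0]]]}}

```text
clock: 14.48
eef_pos: [536.6, 135.8, 83.3]
tool_rot: [-1.566, -0.0, -0.313]
force: [-0.1, 1.3, 0.2]
width: 49.8
```

```bash
python3 -c "
from plan import *
uv()
S=snap('scene','s9');T=snap('top','t9')
"; python3 m3.py t9 s9 127
```

```text
u 92.7 lat -1.4 z 83.3 F·u 1.22
lid T [511.1  52.9] 2.02
lid S [509.6  51.9] 1.82Traceback (most recent call last):
  File "m3.py", line 12, in <module>
    import sys; both(sys.argv[1],sys.argv[2],float(sys.argv[3]) if len(sys.argv)>3 else 130)
                ~~~~^^^^^^^^^^^^^^^^^^^^^^^^^^^^^^^^^^^^^^^^^^^^^^^^^^^^^^^^^^^^^^^^^^^^^^^^
  File "m3.py", line 10, in both
    r,hu=canister(T,lambda p:np.hypot(*(p-c).T)>85); print('can T',r,len(hu))
         ~~~~~~~~^^^^^^^^^^^^^^^^^^^^^^^^^^^^^^^^^^
  File "m2.py", line 8, in canister
    c=np.concatenate([x[:,0] for x in big(m&b) if cv2.contourArea(x)>15]); P=onplane(d,c,112)[:,:2]
ValueError: need at least one array to concatenate
```

Emit:
{"op": "apply_moves", "data": {"commands": [[[0,0,-0.05,0,0,0],[0,0,-0.05,0,0,0],[0,0,0,0,0,0]]]}}

```text
clock: 14.83
eef_pos: [535.5, 132.4, 83.3]
tool_rot: [-1.566, -0.0, -0.312]
force: [0.4, 0.5, -0.4]
width: 50.0
```

```bash
cat > lv.py <<'E'
import sys
from m3 import *
from plan import uv,C,U
T,S=snap('top','t'+sys.argv[1]),snap('scene','s'+sys.argv[1]); uv()
for z in (130,124):
    a,b=lid(T,z)[0],lid(S,z)[0]; print(z,'T',a[0].round(1),'S',b[0].round(1),'T-S',(a[0]-b[0]).round(1),'res',a[1].round(2),b[1].round(2),'d',((a[0]+b[0])/2-C).round(1))
E
python3 lv.py 10
```

```text
u 89.4 lat -1.4 z 83.4 F·u -0.19
130 T [508.8  49.5] S [510.1  45.4] T-S [-1.2  4. ] res 2.36 1.85 d [0.1 0.2]
124 T [509.2  49. ] S [508.1  48.3] T-S [1.2 0.7] res 1.87 1.94 d [-0.6  1.5]
```

View disagreement now fits an upper face at 124 mm (home), not 130. Back away and check.

Emit:
{"op": "apply_moves", "data": {"commands": [[[0,0,0.15,0,0,0],[0,0,0.4,0,0,0],[0,0,0.6,0,0,0],[0,0,0.5,0,0,0],[0,-0.3,0.3,0,0,0],[0,-0.8,0,0,0,0],[0,-0.9,0,0,0,0],[0,-0.9,0,0,0,0]]]}}

```text
clock: 15.6
eef_pos: [556.1, 219.1, 195.0]
tool_rot: [-1.574, 0.013, -0.307]
force: [0.9, 0.9, -0.4]
width: 50.6
```

Emit:
{"op": "apply_moves", "data": {"commands": [[[0,-0.9,0,0,0,0],[0,-0.9,0,0,0,0],[0,-0.5,0,0,0,0],[0,0,0,0,0,0],[0,0,0,0,0,0]]]}}

```text
clock: 16.02
eef_pos: [560.9, 230.3, 300.8]
tool_rot: [-1.562, 0.001, -0.298]
force: [-0.3, 0.4, -1.0]
width: 49.9
```

```bash
python3 lv.py 11; python3 -c "
from h import *
S=load('s11');T=load('t11')
i=cv2.resize(S['image'][150:260,215:325,::-1],None,fx=3.5,fy=3.5,interpolation=2); j=cv2.resize(S['image'][90:200,245:355,::-1],None,fx=3.5,fy=3.5,interpolation=2)
cv2.imwrite('pics/c10.png',np.hstack([i,j]))"
```

```text
u 189.3 lat -8.0 z 299.4 F·u -0.36
130 T [508.9  48.7] S [509.9  46.2] T-S [-1.1  2.6] res 2.07 1.42 d [0.1 0.3]
124 T [509.6  48.8] S [507.9  49.5] T-S [ 1.7 -0.7] res 1.54 1.55 d [-0.6  1.9]
```

View pics/c10.png

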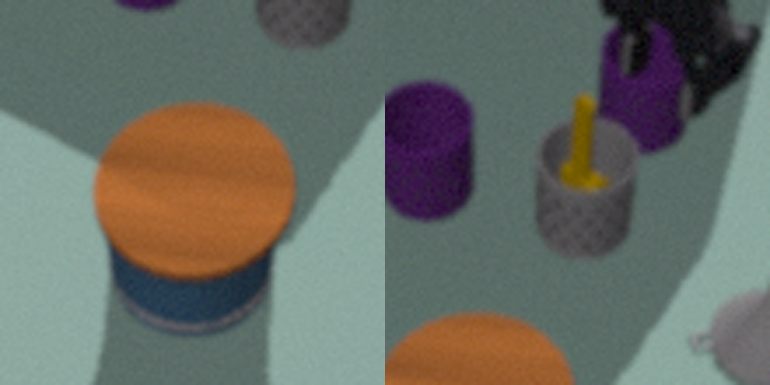

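Scoop is standing in the caddy; lid looks square over the canister (wood (95–295), body (110–272)), but the height estimates (125–126.5) don't rule out one side hanging. I'll feel the lid's height with shut fingers on both sides, lightly.

Emit:
{"op": "apply_moves", "data": {"commands": [[[0.05,0.3,-0.5,0,0.06,0],[0.05,0.5,-0.6,0,0.06,0],[0.05,0.6,-0.6,0,0,0],[0,0.6,-0.6,0,0,0],[0,0.5,-0.4,0,0,0],[0,0.3,-0.2,0,0,0],[0,0,0,0,0,0],[0,0,0,0,0,0]]], "claw": 0}}

```text
clock: 16.78
eef_pos: [521.0, 116.2, 169.9]
tool_rot: [-1.576, 0.021, -0.305]
force: [1.3, 1.3, 0.3]
width: -0.3
```

```bash
python3 -c "
from plan import *
uv();plan(at(60,140),FL,v=14)"
```

```text
u 69.2 lat -10.2 z 169.9 F·u 1.62
at [521.  116.2 169.9] [-1.576  0.021 -0.305] t 16.78 F [1.3 1.3 0.3] w -0.3 need rows 3 d [  6.9 -12.  -29.9]
[[0.09, 0.25, -0.08, 0.02, 0.04, -0.08], [0.09, 0.25, -0.08, 0.02, 0.04, -0.08], [0.09, 0.25, -0.08, 0.02, 0.04, -0.08]]
```

Emit:
{"op": "apply_moves", "data": {"commands": [[[0.09,0.2,-0.07,0.02,0.04,-0.08],[0.09,0.25,-0.07,0.02,0.04,-0.08],[0.05,0.2,-0.05,0,0,-0.08],[0,0,0,0,0,0],[0,0,0,0,0,0]]]}}

```text
clock: 17.2
eef_pos: [529.0, 111.3, 143.1]
tool_rot: [-1.57, -0.0, -0.307]
force: [0.4, 0.4, 0.8]
width: 0.2
```

Emit:
{"op": "apply_moves", "data": {"commands": [[[0,0.05,0,0,0,0],[0,0.05,0,0,0,0],[0,0.05,0,0,0,0],[0,0,0,0,0,0]]]}}

```text
clock: 17.53
eef_pos: [530.7, 114.3, 138.4]
tool_rot: [-1.568, -0.002, -0.304]
force: [1.0, 0.2, -0.2]
width: 0.2
```

```bash
python3 -c "
from plan import *
uv();plan(at(62,124),FL,v=4)"
```

```text
u 70.4 lat -0.4 z 138.4 F·u 0.55
at [530.7 114.3 138.4] [-1.568 -0.002 -0.304] t 17.53 F [ 1.   0.2 -0.2] w 0.2 need rows 5 d [ -2.2  -8.1 -14.4]
[[0.0, 0.07, -0.04, -0.01, 0.02, 0.01], [0.0, 0.07, -0.04, -0.01, 0.02, 0.01], [0.0, 0.07, -0.04, -0.01, 0.02, 0.01], [0.0, 0.07, -0.04, -0.01, 0.02, 0.01], [0.0, 0.07, -0.04, -0.01, 0.02, 0.01]]
```

Emit:
{"op": "apply_moves", "data": {"commands": [[[0,0.04,-0.09,0,0.02,0],[0,0.05,-0.08,0,0,0],[0,0.05,0,0,0,0],[0,0.05,0,0,0,0],[0,0,0,0,0,0]]]}}

```text
clock: 17.95
eef_pos: [528.7, 107.0, 130.7]
tool_rot: [-1.567, -0.003, -0.306]
force: [-0.1, 0.4, 0.2]
width: -0.2
```

Emit:
{"op": "apply_moves", "data": {"commands": [[[0,0.04,0,0,0,0],[0,0.03,0,0,0,0]]]}}

```text
clock: 18.12
eef_pos: [528.8, 106.9, 127.8]
tool_rot: [-1.567, -0.003, -0.306]
force: [-0.2, -0.7, -0.3]
width: 0.1
```

Emit:
{"op": "apply_moves", "data": {"commands": [[[0,0.03,0,0,0,0],[0,0.03,0,0,0,0]]]}}

```text
clock: 18.28
eef_pos: [528.9, 107.0, 125.0]
tool_rot: [-1.567, -0.003, -0.306]
force: [0.8, -1.3, -0.6]
width: -0.3
```

Emit:
{"op": "apply_moves", "data": {"commands": [[[0,0.03,0,0,0,0],[0,0.03,0,0,0,0]]]}}

```text
clock: 18.45
eef_pos: [528.9, 107.1, 122.4]
tool_rot: [-1.567, -0.003, -0.306]
force: [0.5, 0.4, -0.3]
width: 0.1
```

Emit:
{"op": "apply_moves", "data": {"commands": [[[0,0.03,0,0,0,0],[0,0.03,0,0,0,0]]]}}

```text
clock: 18.62
eef_pos: [529.0, 107.2, 119.7]
tool_rot: [-1.567, -0.003, -0.306]
force: [0.1, -0.0, -0.5]
width: -0.1
```

Emit:
{"op": "apply_moves", "data": {"commands": [[[0,0.03,0,0,0,0],[0,0.03,0,0,0,0]]]}}

```text
clock: 18.78
eef_pos: [529.0, 107.2, 117.0]
tool_rot: [-1.567, -0.003, -0.306]
force: [0.6, 0.5, 0.2]
width: 0.0
```

Emit:
{"op": "apply_moves", "data": {"commands": [[[0,0.03,0,0,0,0],[0,0.03,0,0,0,0]]]}}

```text
clock: 18.95
eef_pos: [529.0, 107.2, 114.3]
tool_rot: [-1.567, -0.003, -0.306]
force: [1.1, 0.2, -0.7]
width: -0.0
```

Emit:
{"op": "apply_moves", "data": {"commands": [[[0,0.03,0,0,0,0],[0,0.03,0,0,0,0]]]}}

```text
clock: 19.12
eef_pos: [529.0, 107.3, 111.7]
tool_rot: [-1.567, -0.003, -0.306]
force: [-0.2, -0.1, 0.3]
width: -0.0
```

```bash
python3 lv.py 12; python3 -c "
from h import *
S=load('s12');g=S['image'].astype(int)
for y in range(150,200,2): print(y,''.join('#' if g[y,x].max()<70 else ('o' if g[y,x,0]>g[y,x,2]+35 else '.') for x in range(250,330)))
print(proj(S,readout.read_state()['eef_pos']))"
```

```text
u 63.1 lat 0.0 z 111.6 F·u -0.23
130 T [510.1  50.3] S [509.9  46.2] T-S [0.2 4.1] res 2.99 1.5 d [0.7 1.1]
124 T [510.3  49.8] S [507.8  49.6] T-S [2.5 0.2] res 2.63 1.62 d [-0.2  2.5]
150 ......#######.#........#####....................######..#...#####...............
152 .......................##########..........###########....######................
154 .......................################################...######................
156 ......................#################################.#..#####................
158 ....................##################################....####..................
160 .....................#################################....##....................
162 .....................################################...........................
164 ......................##############################............................
166 .......................############################.............................
168 ........................##########################..............................
170 .........................##########################.........
[... 540 characters left out ...]
oooooooooooooooooooooooooooo.###################...........................
186 .ooooooooooooooooooooooooooooooooo################..............................
188 oooooooooooooooooooooooooooooooooo...####ooo....................................
190 oooooooooooooooooooooooooooooooooooo..oooooooo..................................
192 ooooooooooooooooooooooooooooooooooooooooooooooo.................................
194 oooooooooooooooooooooooooooooooooooooooooooooooo................................
196 oooooooooooooooooooooooooooooooooooooooooooooooo................................
198 ooooooooooooooooooooooooooooooooooooooooooooooooo...............................
[[287.18271891 194.07226719]]
```

The image shows the real finger end about 19 mm above the reported TCP (tip at row ≈190.5, TCP projects to 194), so contact should come near TCP z ≈ 105. Go on gently.

Emit:
{"op": "apply_moves", "data": {"commands": [[[0,0.03,0,0,0,0],[0,0.03,0,0,0,0]]]}}

```text
clock: 19.38
eef_pos: [529.1, 107.3, 109.3]
tool_rot: [-1.567, -0.003, -0.306]
force: [0.5, 0.7, 0.6]
width: 0.1
```

Emit:
{"op": "apply_moves", "data": {"commands": [[[0,0.03,0,0,0,0]]]}}

```text
clock: 19.47
eef_pos: [529.2, 107.2, 108.0]
tool_rot: [-1.567, -0.004, -0.306]
force: [-0.9, 1.1, 0.4]
width: 0.3
```

Emit:
{"op": "apply_moves", "data": {"commands": [[[0,0.03,0,0,0,0]]]}}

```text
clock: 19.55
eef_pos: [529.2, 107.3, 106.7]
tool_rot: [-1.567, -0.004, -0.306]
force: [0.3, 0.1, 0.3]
width: 0.3
```

Emit:
{"op": "apply_moves", "data": {"commands": [[[0,0.03,0,0,0,0]]]}}

```text
clock: 19.63
eef_pos: [529.2, 107.3, 105.3]
tool_rot: [-1.567, -0.004, -0.306]
force: [-0.3, 0.1, -0.5]
width: -0.3
```

Emit:
{"op": "apply_moves", "data": {"commands": [[[0,0.03,0,0,0,0]]]}}

```text
clock: 19.72
eef_pos: [529.2, 107.3, 104.0]
tool_rot: [-1.567, -0.004, -0.306]
force: [-0.9, -0.4, 0.4]
width: 0.3
```

Emit:
{"op": "apply_moves", "data": {"commands": [[[0,0.03,0,0,0,0]]]}}

```text
clock: 19.8
eef_pos: [529.2, 107.3, 102.7]
tool_rot: [-1.567, -0.004, -0.306]
force: [-0.1, 0.3, 1.2]
width: 0.1
```

Emit:
{"op": "apply_moves", "data": {"commands": [[[0,0.03,0,0,0,0]]]}}

```text
clock: 19.88
eef_pos: [529.2, 107.3, 101.3]
tool_rot: [-1.567, -0.004, -0.306]
force: [0.3, 0.2, 0.9]
width: -0.0
```

Emit:
{"op": "apply_moves", "data": {"commands": [[[0,0.03,0,0,0,0]]]}}

```text
clock: 19.97
eef_pos: [529.2, 107.3, 100.2]
tool_rot: [-1.567, -0.004, -0.306]
force: [-2.2, -0.6, 9.4]
width: -0.1
```

Emit:
{"op": "apply_moves", "data": {"commands": [[[0,0.03,0,0,0,0]]]}}

```text
clock: 20.05
eef_pos: [529.0, 107.5, 99.4]
tool_rot: [-1.566, -0.003, -0.306]
force: [-0.6, 1.1, 1.7]
width: 0.1
```

Emit:
{"op": "apply_moves", "data": {"commands": [[[0,0.02,0,0,0,0]]]}}

```text
clock: 20.13
eef_pos: [529.0, 107.4, 98.6]
tool_rot: [-1.566, -0.003, -0.306]
force: [1.0, -0.7, 0.7]
width: 0.1
```

Emit:
{"op": "apply_moves", "data": {"commands": [[[0,0.02,0,0,0,0]]]}}

```text
clock: 20.22
eef_pos: [529.1, 107.4, 97.8]
tool_rot: [-1.566, -0.003, -0.306]
force: [-0.7, -0.1, 0.4]
width: -0.2
```

The lid gave way there — its +u side was still hanging. Follow it down.

Emit:
{"op": "apply_moves", "data": {"commands": [[[0,0.03,0,0,0,0]]]}}

```text
clock: 20.3
eef_pos: [529.2, 107.4, 96.5]
tool_rot: [-1.566, -0.004, -0.306]
force: [-0.1, 0.4, 0.5]
width: -0.1
```

Emit:
{"op": "apply_moves", "data": {"commands": [[[0,0.03,0,0,0,0]]]}}

```text
clock: 20.38
eef_pos: [529.2, 107.4, 95.1]
tool_rot: [-1.566, -0.004, -0.306]
force: [-0.5, 0.2, 0.5]
width: -0.0
```

Emit:
{"op": "apply_moves", "data": {"commands": [[[0,0.03,0,0,0,0]]]}}

```text
clock: 20.47
eef_pos: [529.3, 107.5, 94.2]
tool_rot: [-1.566, -0.004, -0.306]
force: [-4.3, -0.4, 21.9]
width: -0.1
```

```bash
python3 lv.py 13; python3 -c "
from h import *
S=load('s13');g=S['image'].astype(int)
for y in range(176,200,2): print(y,''.join('#' if g[y,x].max()<70 else ('o' if g[y,x,0]>g[y,x,2]+35 else '.') for x in range(240,310)))"
```

```text
u 63.5 lat 0.3 z 94.3 F·u -0.05
130 T [510.5  50.1] S [511.6  43.5] T-S [-1.1  6.6] res 3.03 0.99 d [ 1.7 -0.4]
124 T [510.7  49.5] S [509.5  46.6] T-S [1.2 3. ] res 2.7 1.06 d [0.8 0.8]
176 .....................................########################.........
178 ......................................######################..........
180 ............................oo.o.o.......####################.........
182 ...................ooooooooooooooooooooooo#############..#######......
184 ..............ooooooooooooooooooooooooooooo####################.###...
186 ...........oooooooooooooooooooooooooooooooo.#####################.....
188 .........oooooooooooooooooooooooooooooooooo.###################.......
190 .......ooooooooooooooooooooooooooooooooooooo.###############..........
192 ......oooooooooooooooooooooooooooooooooooooo..#####ooooo..............
194 .....ooooooooooooooooooooooooooooooooooooooooo..ooooooooo.............
196 ....oooooooooooooooooooooooooooooooooooooooooooooooooooooo............
198 ...oooooooooooooooooooooooooooooooooooooooooooooooooooooooo...........
```

Dropped 6 mm, now solid at 94.2. Lift and feel the opposite side for level.

Emit:
{"op": "apply_moves", "data": {"commands": [[[0,-0.3,0,0,0,0],[0,-0.3,0,0,0,0],[0,0,-0.5,0,0,0],[0,0,-0.6,0,0,0],[0,0,-0.6,0,0,0],[0,0,-0.6,0,0,0],[0,0,-0.3,0,0,0],[0,0,0,0,0,0]]]}}

```text
clock: 21.23
eef_pos: [497.8, 7.2, 117.7]
tool_rot: [-1.565, -0.004, -0.3]
force: [-0.1, -0.3, 0.2]
width: -0.0
```

```bash
python3 lv.py 14; python3 -c "
from plan import *
plan(at(-60,102),FL,v=5)"
```

```text
u -38.6 lat 1.5 z 117.6 F·u -0.38
130 T [508.2  44.2] S [512.1  43.1] T-S [-3.9  1.1] res 5.17 0.77 d [ 0.8 -3.6]
124 T [508.8  44.9] S [510.1  46.1] T-S [-1.3 -1.2] res 5.0 0.75 d [ 0.2 -1.7]
at [498.8  10.1 117.6] [-1.563 -0.005 -0.297] t 21.33 F [ 0.6 -0.6 -0.4] w 0.0 need rows 6 d [ -8.1 -19.9 -15.6]
[[-0.01, 0.06, -0.09, -0.02, 0.03, 0.01], [-0.01, 0.06, -0.09, -0.02, 0.03, 0.01], [-0.01, 0.06, -0.09, -0.02, 0.03, 0.01], [-0.01, 0.06, -0.09, -0.02, 0.03, 0.01], [-0.01, 0.06, -0.09, -0.02, 0.03, 0.01], [-0.01, 0.06, -0.09, -0.02, 0.03, 0.01]]
```

Emit:
{"op": "apply_moves", "data": {"commands": [[[0,0.06,-0.1,0,0,0],[0,0.06,-0.1,0,0,0],[0,0.08,-0.1,0,0,0],[0,0.08,-0.1,0,0,0],[0,0.06,-0.06,0,0,0],[0,0,0,0,0,0],[0,0,0,0,0,0]]]}}

```text
clock: 21.92
eef_pos: [494.8, -2.7, 101.4]
tool_rot: [-1.56, -0.004, -0.288]
force: [-0.2, -0.3, 0.0]
width: -0.3
```

Emit:
{"op": "apply_moves", "data": {"commands": [[[0,0.03,0,0,0,0],[0,0.03,0,0,0,0]]]}}

```text
clock: 22.08
eef_pos: [495.1, -2.5, 98.9]
tool_rot: [-1.56, -0.004, -0.288]
force: [-1.0, -0.3, 0.0]
width: 0.0
```

Emit:
{"op": "apply_moves", "data": {"commands": [[[0,0.03,0,0,0,0]]]}}

```text
clock: 22.17
eef_pos: [495.2, -2.3, 97.6]
tool_rot: [-1.56, -0.004, -0.288]
force: [0.1, 0.0, 0.3]
width: -0.2
```

Emit:
{"op": "apply_moves", "data": {"commands": [[[0,0.03,0,0,0,0]]]}}

```text
clock: 22.25
eef_pos: [495.3, -2.2, 96.3]
tool_rot: [-1.56, -0.005, -0.288]
force: [0.6, 0.0, -1.5]
width: 0.2
```

Emit:
{"op": "apply_moves", "data": {"commands": [[[0,0.03,0,0,0,0]]]}}

```text
clock: 22.33
eef_pos: [495.4, -2.1, 95.1]
tool_rot: [-1.56, -0.005, -0.288]
force: [-0.0, -0.6, -0.3]
width: 0.2
```

Emit:
{"op": "apply_moves", "data": {"commands": [[[0,0.03,0,0,0,0]]]}}

```text
clock: 22.42
eef_pos: [495.5, -2.1, 94.2]
tool_rot: [-1.56, -0.005, -0.287]
force: [-4.8, -0.4, 23.8]
width: 0.2
```

Same height (94.2) on both sides: level. Retreat straight up and check everything.

Emit:
{"op": "apply_moves", "data": {"commands": [[[0,-0.2,0,0,0,0],[0,-0.5,0,0,0,0],[0,-0.8,-0.2,0,0,0],[0,-0.9,-0.6,0,0,0],[0,-0.9,-0.6,0,0,0],[0,-0.6,-0.6,0,0,0],[0,-0.3,-0.4,0,0,0],[0,0,0,0,0,0]]]}}

```text
clock: 23.08
eef_pos: [465.9, -98.6, 269.5]
tool_rot: [-1.562, -0.004, -0.283]
force: [-0.3, -0.9, -0.8]
width: -0.2
```

```bash
python3 lv.py 15; python3 -c "
from m import *
S0=load('scene0')
for n in ('s15',):
    S=load(n); g=S['image']; h=cv2.cvtColor(g,cv2.COLOR_RGB2HSV).astype(int); h0=cv2.cvtColor(S0['image'],cv2.COLOR_RGB2HSV).astype(int)
    for nm,f,b in (('blue',lambda h:(h[...,0]>97)&(h[...,0]<120)&(h[...,1]>110),(200,262,225,310)),('yel',lambda h:(h[...,0]>=18)&(h[...,0]<32)&(h[...,1]>140),(100,260,225,340)),('purple',lambda h:(h[...,0]>125)&(h[...,0]<160)&(h[...,1]>110),(90,160,235,340)),('jar',lambda h:(h[...,0]<18)&(h[...,1]>130),(300,350,160,220))):
        for hh,t in ((h0,'before'),(h,'now')):
            m=np.zeros(hh.shape[:2],bool); y0,y1,x0,x1=b; m[y0:y1,x0:x1]=f(hh)[y0:y1,x0:x1]; ys,xs=np.nonzero(m); print(nm,t,len(xs),xs.min() if len(xs) else 0,xs.max() if len(xs) else 0,ys.min() if len(xs) else 0,ys.max() if len(xs) else 0)
    d=np.abs(g.astype(int)-S0['image'].astype(int)).max(2)
    for nm,(x,y) in dict(caddy=(302,150),funnel=(355,182),ramekin=(262,342),jar=(189,323)).items(): print(nm,'median diff',np.median(d[y-15:y+15,x-15:x+15]))
"
```

```text
u -148.6 lat 2.2 z 266.9 F·u 1.06
130 T [509.7  48.1] S [511.8  43.3] T-S [-2.2  4.8] res 2.5 0.82 d [ 1.4 -1.5]
124 T [509.9  47.9] S [509.8  46.5] T-S [0.1 1.4] res 1.97 0.87 d [ 0.6 -0. ]
blue before 897 244 292 200 241
blue now 332 248 290 225 241
yel before 83 247 261 206 223
yel now 176 295 308 117 143
purple before 1616 243 332 95 152
purple now 1615 243 332 95 152
jar before 252 178 204 315 340
jar now 245 178 203 318 340
caddy median diff 4.0
funnel median diff 3.0
ramekin median diff 3.0
jar median diff 24.0
```

```bash
python3 -c "
from h import *
print(finish_job())"
```

```text
the job is handed in; nothing more can be done
None
```

The yellow scoop now stands handle up in the steel caddy, and the wooden lid is home and level on the canister. I handed the job in at about 23 s of the 64 s allowed.

**Scoop:** I drew it out along its own length. The lid did not move while it came out.

**Lid:** I pushed it about 49 mm across the rim with two half-open fingers.
- My first pass went above the lid without touching it, because the real finger ends sit well above the reported TCP height. I backed off and repeated the push lower.
- After the push one side was still hanging about 6 mm high, although an early image check had suggested it was home. A light press there (9 N peak) let it drop.
- It was never lifted.

**Last checks:**
- **Level:** the lid's top felt solid at the same height on both sides (reported TCP z 94.2 mm each, at 22–24 N).
- **Centred:** the two camera views put its centre within about 1 mm of the canister's. They fit an upper face at 124 mm, which is home, better than 130 mm.
- **Other things:** the canister, caddy, funnel, ramekin and purple look-alikes appear where they started. The picture at the jar had changed brightness, which I put down to the arm's shadow, since its outline had hardly shifted (3 px at most).

The top view fits the lid's edge less closely than the scene view (about 2 mm against 0.9 mm), as it did from the start. I had used all 12 picture views by then, so the final checks are numerical and by touch.

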